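# Hang the topping pail on the stall's snap hook

## Robot

A 6-joint arm with a two-finger parallel gripper is mounted at the origin on the work surface. World frame = base frame: x ahead of the robot, y to its left, z up, the work surface at z = 0. Lengths are in m, angles in rad, forces in N, time in s.
With the tool pointing down it reaches from about 0.275 to 0.725 m from the base axis. Payload 5.6 kg.
Tool frame: the origin (TCP) lies at the very end of the fingers, on their centre line; the grasp point (between the pads) lies 19 mm behind it; z points along the fingers, y is the line along which they close (so a half turn about z gives the same grasp; the last joint's range is limited). The gripper opens to 85 mm and grips with 20 to 120 N. Pads are 22 mm wide; open, the fingers measure 114 mm over their backs; the gripper's body (76 mm by 85 mm) begins 54 mm behind the grasp point. The pads swing forward as they close: fully open they stand 13 mm farther back than shut.
Start: joints at [1.505, 0.255, 0.108, 0, -1.424, -0.285], TCP at [0.189, 0.517, 0.231] pointing down, gripper open.
Joint ranges: [-2.95, 2.95], [-1.21, 1.97], [-1.09, 1.5], [-2.87, 1.71], [-2.94, -0.07], [-3.05, 3.05]. Speed limits (rad/s): [2.57, 2.57, 3.14, 3.14, 3.14, 3.14].

## Interface

Orientations are given as a rotation vector (axis times angle).
In Python, from cell import ctrl gives the robot as it stands.
- The arm moves only by the shell command python3 -m handwheel 'ROWS' [FORCE]. ROWS is JSON, a list of rows, each a list of 5 numbers: the shift along the world's x, y, z in m, then the turn about the world's z in rad, then the opening, from 0 (shut) to 1 (fully open). In form: [[tx, ty, tz, spin, fingers], ...]. A call has 1 to 20 rows; each row is the pose to reach, as a shift and turn from the pose commanded when the call began; what a row does not reach only later rows make up. A row lasts 1/12 s, in which the tool goes at most 41.7 mm and 7.16 degrees, less where a joint would pass 70% of its speed; a pose out of reach is approached as far as the arm can. A call with a gripper value outside its range is refused whole. The fingers move at their own pace and stop on an object; FORCE is the grip in N (left out, the last holds). Time passes only in rows, so rows that repeat a pose let the fingers close. It gives the time, the measured TCP pose, the force, the opening and the grip force at its end, in the units of the state.
- ctrl.get_state(): the state, without advancing time (a new reading comes with each control period).
- ctrl.read_camera(name): name is "scene" or "top" or "wrist"; returns a dict with "color" (420x560x3 uint8, red, green, blue), "vfov" (degrees; the focal length in pixels is half the picture's height over the tangent of half this angle, whatever the lens; pixels are square), "cx", "cy" (the principal point, pixels), "position" and "rotation" of the camera in the world; the wrist camera has in their place "tool_from_camera" (4x4, takes a point from camera to tool coordinates, whose origin is the TCP and whose axes are the flange's). Camera axes: x right, y up, looking along -z (the intrinsics and any distortion apply to the point x, -y, -z); pixel columns grow to the right and rows downward; lengths in m; the calibration is good to about 2 mm. A picture is of the moment at which its call begins: read the wrist's pose just before it. There is no depth.
- ctrl.job_done(): hands the job in; it is judged then, once.
Trained networks look in a picture, given as the dict that the camera call returned (one of the last four; its "shot" number tells which), for a name from the list of things; names that differ only in an ending like _2 or _b are one class to them, and where a whole thing is asked for, a point or a joint stands for the part that bears it (a point fixed in the world has none). Each returns a list of dicts, best first, with "score" (0 to 1); they miss things now and then, are a little off and sometimes report something else, mostly with a low value. They report only what shows in the picture. A call takes as long as a camera call.
- ctrl.recognise(label, picture): "box" ([centre column, centre row, width, height] in pixels, round what is visible of it).
- ctrl.outline_of(label, picture): "region" (420x560 bool, what is visible of it) and "box" ([centre column, centre row, width, height] in pixels, round what is visible of it).
The state is a dict: "time_s": time; "joint_positions": joint angles; "qd": joint speeds; "tau": joint torques, N m; "eef_pos": TCP position; "ee_rot": TCP orientation; "ft_force": force on the tool from outside, world axes, zero at the start; "moment": the same for the moment, N m; "gripper_width": finger opening in m; "finger_force": force on a finger pad.
Only numpy, scipy, OpenCV 4.12 (cv2) and the standard library are available. Lean on these libraries where they do the work, as an engineer would, in place of code of your own. Each camera call takes 0.05 s, during which the arm holds its last target. There are 200 camera calls.

## Task

The small metal pail stands on the stall counter with its wire bail folded down. With the pail still standing level there, raise the bail upright; then carry the pail by its bail, never tipping it over, to the hook on the stand, bring the middle of the bail down past the sprung keeper and press it firmly, with about 15 N but never more than 25 N, onto the rest in the bottom of the hook (which may be set high or low), the keeper shut above it. Let go and leave the pail hanging upright and still; do not disturb the beaker, bottle or napkin box.

Things in the scene. Friction and masses are not known exactly. Their poses are not given: they have to be found in the camera images.
- pail: Loose open metal pail, 104 mm across the rim, 84 mm across the foot, 85 mm high, about 0.45 to 0.7 kg with its bail. Origin at the centre of its underside, z up its axis. Its wire bail pivots on two ears at +y and -y, 75 mm above the origin; folded down, the bail lies towards the pail's -x.
- bail (a joint): Angle of the bail: 0 = folded flat to the pail's -x side (level, 75 mm above the counter), 1.571 = upright over the pail, 3.14 = flat to +x. Slight friction keeps it at any angle where it is left. In a tight grip the round wire hardly turns between the pads, so a bail swung far in one grip takes the pail with it and tips it; loosen the fingers on the way.
- bail_pivot (a point): Middle of the bail's pivot line, on the pail's axis 75 mm above its underside. The axes are those of the bail (y along the pivot line, -x from the pivot line to the cross bar).
- bail_mid (a point): Middle of the bail's straight cross bar (wire 6 mm thick), 120 mm from the pivot line. The bar runs parallel to the pail's y axis and is straight for 48 mm either side of this point; the bail's two legs are 116 mm apart. Axes as bail_pivot's. Folded flat, the bar has 65 mm of free air between it and the pail's wall.
- stand: Fixed dark steel stand. Origin on the counter under the hook's throat; x points from the hook's open tip to its post, y across. Post 16 mm square, 105 mm behind the throat (+x), on a 110 mm square plate; a level arm, underside 11 mm below hook_seat, joins post and hook; the hook's underside is 32 mm below hook_seat. The hook is 10 mm wide along y: hold the bar beside it. The post ends lower.
- hook_seat (a point): Point in the hook's throat, 250 mm above the counter. The centre of the bail's bar comes to rest on the hook's rigid rest 0 to 20 mm below it: the rest is clamped at a different height each time, and this is not reported. Axes as the stand's; the bar must lie along y. Throat walls at x = -7 and +10 mm; a bar centre lowered at x between -4 and +3.5 mm goes past the keeper to the rest.
- keeper (a joint): Sprung flap in the throat, hinged on the post-side wall 18.5 mm above hook_seat and 8 mm to +x, 18 mm long, slanting down to the tip-side wall. 0 = shut; it turns to at most 0.72 rad as the bar presses it aside (some 5 to 12 N down on the bar), and snaps back to 0 once the bar's centre is at hook_seat or lower, beneath it.
- beaker: Loose white measuring beaker, 72 mm across, 100 mm high; bystander. Origin under its centre.
- syrup: Loose amber bottle, 60 mm across, 160 mm high; bystander. Origin under its centre.
- napkins: Loose grey open napkin box, 130 x 100 x 60 mm; bystander. Origin under its centre.
- hook_mouth (a point): Middle of the hook's open top, 36 mm above hook_seat; axes as the stand's. Here the mouth is flared, open from about x = -18 to +21 mm; it narrows to the throat 20 mm above hook_seat. The hook has to pass through the bail's window (bar above, pail's rim below): the bar comes in over the hook's tip from -x and is then lowered.

How it is judged:
By the outcome, as a careful person would: the job done as asked, in the order asked, and still so for the second after the job is handed in, with the robot touching nothing.
It also fails if it takes over 72 s, if anything falls off the work surface, if the arm or the gripper's body presses on something with over 40 N, if the wrist force passes 120 N, or if a joint passes its speed limit or range.

## Working session

There is one attempt and no reset: what is moved stays moved. The work goes in short steps, Python scripts to look and compute and a shell command to move; the robot and the scene stay as the last step left them, time stands still between calls to the robot, and variables do not carry over. Pictures are saved under pics/ and viewed, at most 10 in all, crops included, and the job is handed in when it is done.

```bash
mkdir -p pics; ls; cat > h.py <<'E'
import numpy as np, cv2
from cell import ctrl
from scipy.spatial.transform import Rotation as R
def cam(p,st=None):
    K=np.array([[0,0,p["cx"]],[0,0,p["cy"]],[0,0,1.]]);f=p["color"].shape[0]/2/np.tan(np.radians(p["vfov"])/2);K[0,0]=K[1,1]=f
    if "position" in p:
        rot=np.array(p["rotation"]); rot=rot if rot.shape==(3,3) else R.from_rotvec(rot).as_matrix()
        return K,rot,np.array(p["position"])
    T=np.array(p["tool_from_camera"]);Rt=R.from_rotvec(st["ee_rot"]).as_matrix()
    return K,Rt@T[:3,:3],Rt@T[:3,3]+np.array(st["eef_pos"])
def ray(p,uv,st=None):
    K,r,o=cam(p,st);d=np.linalg.inv(K)@[uv[0],uv[1],1];d=r@(d*[1,-1,-1]);return o,d/np.linalg.norm(d)
def atz(p,uv,z,st=None):
    o,d=ray(p,uv,st);return o+d*(z-o[2])/d[2]
def proj(p,X,st=None):
    K,r,o=cam(p,st);c=(np.atleast_2d(X)-o)@r*[1,-1,-1];c=c@K.T;return c[:,:2]/c[:,2:]
def tri(rs):
    A=0;b=0
    for o,d in rs:
        P=np.eye(3)-np.outer(d,d);A=A+P;b=b+P@o
    return np.linalg.solve(A,b)
def save(p,n): cv2.imwrite("pics/"+n,p["color"][...,::-1])
E
python3 - <<'E'
from h import *
s=ctrl.get_state();print({k:np.round(v,3) for k,v in s.items()})
ims=[]
for n in("scene","top"):
    p=ctrl.read_camera(n);print(n,[k for k in p],{k:p[k] for k in p if k!="color"});save(p,n+"0.png")
    for l in("pail","bail","stand","keeper","beaker","syrup","napkins"):
        r=ctrl.outline_of(l,p);print(l,[(round(a["score"],2),np.round(a["box"]).tolist()) for a in r[:2]])
E
```

```text
pics
{'time_s': np.float64(0.0), 'joint_positions': array([ 1.505,  0.256,  0.107, -0.   , -1.424, -0.285]), 'qd': array([ 0.   , -0.002, -0.   ,  0.001,  0.002,  0.   ]), 'tau': array([-1.0000e-03, -3.8663e+01,  2.3794e+01,  5.3650e+00, -6.0000e-03,
       -0.0000e+00]), 'eef_pos': array([0.189, 0.516, 0.23 ]), 'ee_rot': array([ 3.092, -0.548, -0.   ]), 'ft_force': array([-0.901, -0.433,  0.601]), 'moment': array([-0.   , -0.006, -0.044]), 'finger_force': np.float64(0.0), 'gripper_width': np.float64(0.085)}
scene ['color', 'vfov', 'cx', 'cy', 'position', 'rotation', 'shot'] {'vfov': 49.64692667916866, 'cx': 282.2306163759684, 'cy': 209.80080094165032, 'position': array([1.1371188 , 0.57108963, 1.17806456]), 'rotation': array([0.32474527, 0.78980592, 2.26565291]), 'shot': 1}
pail [(0.98, [236.0, 191.0, 60.0, 45.0])]
bail [(0.73, [252.0, 181.0, 21.0, 33.0]), (0.21, [237.0, 264.0, 27.0, 36.0])]
stand [(0.97, [320.0, 281.0, 68.0, 109.0])]
keeper [(0.29, [318.0, 284.0, 68.0, 109.0])]
beaker [(0.64, [319.0, 281.0, 70.0, 112.0]), (0.56, [241.0, 265.0, 24.0, 36.0])]
syrup [(0.89, [214.0, 137.0, 22.0, 39.0])]
napkins [(0.65, [406.0, 325.0, 58.0, 62.0])]
top ['color', 'vfov', 'cx', 'cy', 'position', 'rotation', 'shot'] {'vfov': 44.81439988073669, 'cx': 276.34974696861826, 'cy': 212.95962844025104, 'position': array([ 0.45912592, -0.01807543,  1.87697301]), 'rotation': array([ 0.08768344, -0.05567265, -1.54001942]), 'shot': 2}
pail [(0.74, [349.0, 233.0, 42.0, 51.0])]
bail [(0.52, [284.0, 180.0, 17.0, 20.0]), (0.47, [336.0, 222.0, 7.0, 5.0])]
stand [(0.94, [225.0, 205.0, 32.0, 42.0])]
keeper []
beaker [(0.84, [286.0, 181.0, 21.0, 17.0]), (0.42, [345.0, 238.0, 44.0, 42.0])]
syrup [(0.9, [412.0, 258.0, 21.0, 15.0])]
napkins [(0.56, [164.0, 238.0, 37.0, 39.0])]
```

```bash
python3 - <<'E'
import cv2,numpy as np
a=cv2.imread("pics/scene0.png")[100:380,180:460];b=cv2.imread("pics/top0.png")[130:310,130:450]
a=cv2.resize(a,(560,560));cv2.imwrite("pics/a.png",a);cv2.imwrite("pics/b.png",cv2.resize(b,None,fx=2.5,fy=2.5,interpolation=2))
E
```

```text
(no output)
```

View pics/a.png

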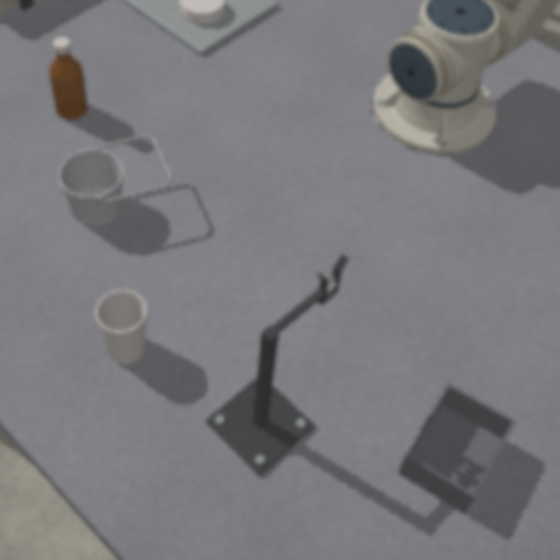

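View pics/b.png

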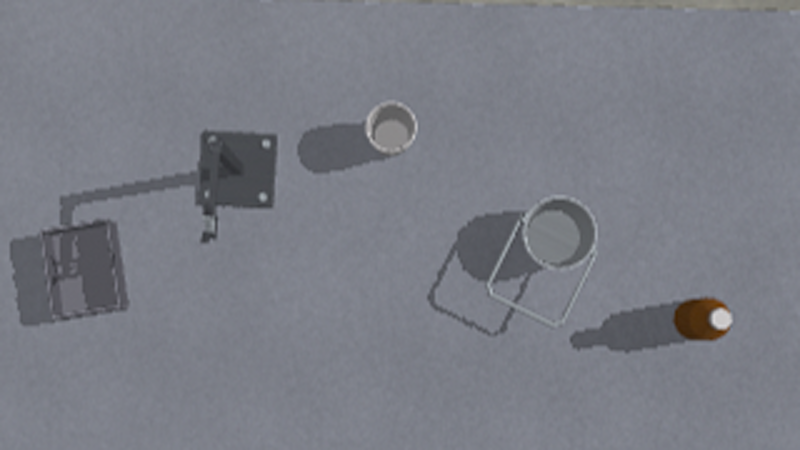

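The scene picture shows the pail at about (226,187) with its bail bar from (257,169) to (265,192), and the hook at about (342,240). In the top view the rim centre is at (354,223), the bail corners at (326,246) and (354,260), and the hook near (213,222).

```bash
python3 - <<'E'
from h import *
s=ctrl.read_camera("scene");t=ctrl.read_camera("top")
def top(u,v,z):return atz(t,(130+u/2.5,130+v/2.5),z)
def sc(u,v,z):return atz(s,(180+u/2,100+v/2),z)
print("rim",top(560,232,.085),sc(92,175,.085))
a,b=top(489,291,.075),top(560,325,.075);print("bar top",a,b,(a+b)/2)
a2,b2=sc(155,138,.075),sc(170,185,.075);print("bar sc",a2,b2,(a2+b2)/2)
print("plate corners top",[top(*c,.005).round(3) for c in((204,131),(277,135),(272,207),(197,204))])
print("plate corners sc",[sc(*c,.005).round(3) for c in((208,420),(262,475),(316,427),(262,378))])
print("tip",top(207,242,.286),sc(343,258,.286)); print("hook",top(210,222,.25))
print("beaker",top(391,127,.1),sc(122,312,.1),"syrup",top(720,320,.16),sc(62,43,.16),"nap",top(85,270,.06))
K,r,o=cam(ctrl.read_camera("wrist"),ctrl.get_state());print(ctrl.read_camera("wrist")["tool_from_camera"],ctrl.read_camera("wrist")["vfov"])
E
```

```text
rim [ 0.59634181 -0.25299495  0.085     ] [ 0.59591461 -0.24262792  0.085     ]
bar top [ 0.51080001 -0.15586176  0.075     ] [ 0.46609226 -0.2564634   0.075     ] [ 0.48844614 -0.20616258  0.075     ]
bar sc [ 0.46230181 -0.24100589  0.075     ] [ 0.51432331 -0.14734313  0.075     ] [ 0.48831256 -0.19417451  0.075     ]
plate corners top [array([0.738, 0.267, 0.005]), array([0.735, 0.158, 0.005]), array([0.627, 0.162, 0.005]), array([0.628, 0.273, 0.005])]
plate corners sc [array([0.731, 0.165, 0.005]), array([0.734, 0.273, 0.005]), array([0.629, 0.277, 0.005]), array([0.628, 0.171, 0.005])]
tip [0.55554633 0.2147275  0.286     ] [0.5606251  0.22166896 0.286     ]
hook [0.58356642 0.21721053 0.25      ]
beaker [ 0.73664083 -0.01114281  0.1       ] [ 0.73620194 -0.00451629  0.1       ] syrup [ 0.47890457 -0.45825545  0.16      ] [ 0.47983017 -0.45208579  0.16      ] nap [0.52397084 0.42129826 0.06      ]
[[ 5.52166528e-04  9.54332389e-01  2.98746358e-01  7.90356962e-02]
 [ 9.99999757e-01 -6.54010678e-04  2.40930732e-04  9.96067380e-04]
 [ 4.25311309e-04  2.98746152e-01 -9.54332518e-01 -1.41627121e-01]
 [ 0.00000000e+00  0.00000000e+00  0.00000000e+00  1.00000000e+00]] 60.683448123540146
```

```bash
python3 -m handwheel '[[0.04,-0.04,0.02,-0.1,1],[0.08,-0.08,0.04,-0.2,1],[0.11,-0.12,0.04,-0.3,1],[0.13,-0.16,0.04,-0.4,1],[0.15,-0.2,0.04,-0.5,1],[0.16,-0.24,0.04,-0.6,1],[0.18,-0.28,0.04,-0.7,1],[0.19,-0.32,0.04,-0.8,1],[0.2,-0.36,0.04,-0.9,1],[0.21,-0.4,0.04,-1,1],[0.22,-0.44,0.04,-1.1,1],[0.23,-0.48,0.04,-1.2,1],[0.24,-0.52,0.04,-1.3,1],[0.25,-0.56,0.04,-1.4,1],[0.26,-0.6,0.04,-1.5,1],[0.27,-0.64,0.04,-1.6,1],[0.28,-0.68,0.04,-1.64,1],[0.29,-0.71,0.04,-1.64,1],[0.3,-0.71,0.04,-1.64,1],[0.3,-0.71,0.04,-1.64,1]]'
cat > look.py <<'E'
import sys;from h import *
n=sys.argv[1];s=ctrl.get_state();p=ctrl.read_camera("wrist");save(p,n+".png");import pickle;pickle.dump((s,p),open(n+".pkl","wb"))
print(np.round(s["joint_positions"],3),np.round(s["eef_pos"],4),np.round(s["ee_rot"],4),np.round(s["ft_force"],1))
for l in sys.argv[2:]:
    for a in ctrl.outline_of(l,p)[:2]:print(l,round(a["score"],2),np.round(a["box"]))
E
python3 look.py w1 pail bail
```

```text
time_s: 2.72
eef_pos: [0.4902, -0.1985, 0.2693]
ee_rot: [1.701, -2.637, -0.001]
ft_force: [0.1, 1.3, -1.1]
gripper_width: 0.0856
finger_force: 0.0
[-8.800e-02  2.070e-01  1.400e-01  1.000e-03 -1.507e+00 -3.380e-01] [ 0.4902 -0.1985  0.2693] [ 1.7009e+00 -2.6375e+00 -1.3000e-03] [ 0.1  1.3 -1.1]
pail 0.61 [187. 174. 188. 128.]
bail 0.83 [211. 173. 141. 129.]
```

```bash
python3 -m handwheel '[[0.02,0.03,0,0,1],[0.04,0.06,0,0,1],[0.06,0.09,0,0,1],[0.06,0.09,0,0,1],[0.06,0.09,0,0,1]]'; python3 look.py w2 pail bail; python3 -c "
import cv2,numpy as np
a=cv2.imread('pics/w1.png');b=cv2.imread('pics/w2.png')
cv2.imwrite('pics/w12.png',cv2.resize(np.vstack([a,b]),None,fx=.714,fy=.714,interpolation=3))"
```

```text
time_s: 3.28
eef_pos: [0.5492, -0.1007, 0.2714]
ee_rot: [-1.716, 2.632, 0.0]
ft_force: [-1.3, -0.6, 0.6]
gripper_width: 0.0855
finger_force: 0.0
[ 0.099  0.265  0.222 -0.    -1.528 -0.514] [ 0.5492 -0.1007  0.2714] [-1.7155e+00  2.6315e+00  2.0000e-04] [-1.3 -0.6  0.6]
pail 0.92 [196.  61. 206. 122.]
bail 0.83 [228.  60. 142. 119.]
```

View pics/w12.png

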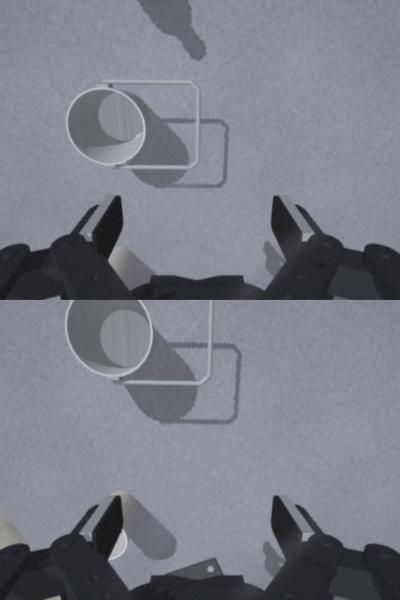

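The wrist views show the bail's bar at column ~277 (rows 126–224) in w1, the legs at rows ~115 and ~234, and the rim at (149,173). I'll measure these to sub-pixel accuracy and fit the pose.

```bash
cat > fit.py <<'E'
from h import *
import pickle
from scipy.optimize import least_squares
def pk(line,base):  # centre of bright ridge
    w=np.clip(line-np.median(line)-12,0,None);return base+(w*np.arange(len(w))).sum()/w.sum(),w.max()
D=[]
for n,rows,c0,legs in(("w1",range(135,216,10),262,[(100,128),(222,245)]),("w2",range(20,100,10),280,[(100,130)])):
    s,p=pickle.load(open(n+".pkl","rb"));g=cv2.cvtColor(p["color"],cv2.COLOR_RGB2GRAY).astype(float)
    bar=[(pk(g[r,c0:c0+32],c0)[0],r) for r in rows];L=[]
    for a,b in legs: L.append([(c,pk(g[a:b,c],a)[0]) for c in range(215,256,10)])
    print(n,np.round(bar,1).tolist(),np.round(L,1).tolist());D.append((s,p,bar,L))
def res(q,full=False):
    x,y,th,z,w=q;e=np.array([np.cos(th),np.sin(th),0]);f=np.array([-e[1],e[0],0]);P=np.array([x,y,z]);r=[]
    for s,p,bar,L in D:
        for uv in bar:
            o,d=ray(p,uv,s);X=o+d*(z-o[2])/d[2];r.append((X-P)@e)
        for i,l in enumerate(L):
            for uv in l:
                o,d=ray(p,uv,s);X=o+d*(z-o[2])/d[2];t=(X-P)@f;r.append(abs(t)-w)
    return np.array(r)
r=least_squares(res,[.488,-.2,-.42,.075,.058]);print(r.x.round(4),"rms",np.sqrt((r.fun**2).mean()))
for q in D:
    pass
e=np.array([np.cos(r.x[2]),np.sin(r.x[2])]);print("pail axis",r.x[:2]+.12*e,"deg",np.degrees(r.x[2]))
r2=least_squares(lambda q:res([q[0],q[1],q[2],.075,.058]),[.488,-.2,-.42]);print(r2.x,np.sqrt((r2.fun**2).mean()))
E
python3 fit.py
```

```text
w1 [[276.0, 135.0], [276.0, 145.0], [275.9, 155.0], [276.0, 165.0], [275.9, 175.0], [275.9, 185.0], [275.8, 195.0], [275.7, 205.0], [275.0, 215.0]] [[[215.0, 113.3], [225.0, 113.4], [235.0, 113.4], [245.0, 113.5], [255.0, 113.7]], [[215.0, 233.6], [225.0, 233.6], [235.0, 233.6], [245.0, 233.7], [255.0, 233.8]]]
w2 [[294.0, 20.0], [293.8, 30.0], [293.7, 40.0], [293.4, 50.0], [293.0, 60.0], [292.7, 70.0], [292.4, 80.0], [292.1, 90.0]] [[[215.0, 115.0], [225.0, 115.2], [235.0, 115.4], [245.0, 115.6], [255.0, 115.8]]]
[ 0.49   -0.2036 -0.4326  0.0757  0.0581] rms 0.00010996553727564317
pail axis [ 0.59899137 -0.25393768] deg -24.784985112029066
[ 0.49008982 -0.20349749 -0.43212542] 0.00018159617804359307
```

```bash
python3 -m handwheel '[[-0.02,-0.03,-0.02,-0.017,0.5],[-0.04,-0.06,-0.04,-0.017,0.5],[-0.05,-0.083,-0.07,-0.017,0.5],[-0.05,-0.083,-0.1,-0.017,0.5],[-0.05,-0.083,-0.13,-0.017,0.5],[-0.05,-0.083,-0.15,-0.017,0.5],[-0.05,-0.083,-0.15,-0.017,0.5],[-0.05,-0.083,-0.15,-0.017,0.5],[-0.05,-0.083,-0.15,-0.017,0.5]]' 30; python3 look.py w3
```

```text
time_s: 4.18
eef_pos: [0.4999, -0.1871, 0.1233]
ee_rot: [-1.686, 2.649, -0.004]
ft_force: [0.4, 0.7, 0.5]
gripper_width: 0.0429
finger_force: 0.0
[-6.400e-02  2.800e-01 -1.400e-01  1.000e-03 -1.148e+00 -3.730e-01] [ 0.4999 -0.1871  0.1233] [-1.686   2.6486 -0.004 ] [0.4 0.7 0.5]
```

```bash
python3 -m handwheel '[[0,0.003,-0.02,0,0.5],[0,0.003,-0.04,0,0.5],[0,0.003,-0.059,0,0.5],[0,0.003,-0.059,0,0.5],[0,0.003,-0.059,0,0.5],[0,0.003,-0.059,0,0.2],[0,0.003,-0.059,0,0.2],[0,0.003,-0.059,0,0.2]]' 25; python3 look.py w4
```

```text
time_s: 4.9
eef_pos: [0.5, -0.1836, 0.0638]
ee_rot: [-1.686, 2.648, -0.003]
ft_force: [-0.3, -0.1, 0.1]
gripper_width: 0.0173
finger_force: 0.0
[-0.058  0.333 -0.232  0.    -1.003 -0.379] [ 0.5    -0.1836  0.0638] [-1.6862  2.6482 -0.0029] [-0.3 -0.1  0.1]
```

View pics/w4.png

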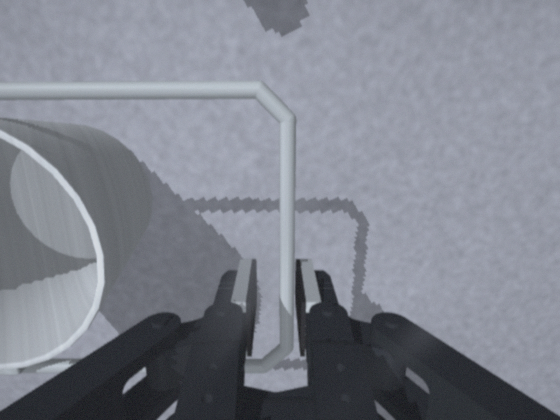

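Bar is between the fingers (fingers at cols ~250 and ~305, bar at 287). I'll grip lightly and swing the first part.

```bash
python3 -m handwheel '[[-0.002,0.001,0,0,0.15],[-0.002,0.001,0,0,0],[-0.002,0.001,0,0,0],[-0.002,0.001,0,0,0],[-0.002,0.001,0,0,0],[-0.002,0.001,0.01,0,0],[-0.001,0.001,0.021,0,0],[0.002,0,0.031,0,0],[0.002,0,0.031,0,0],[0.002,0,0.031,0,0]]' 20; python3 look.py w5
```

```text
time_s: 5.78
eef_pos: [0.5007, -0.1832, 0.0936]
ee_rot: [-1.686, 2.65, 0.001]
ft_force: [-3.0, 1.4, -0.0]
gripper_width: 0.0049
finger_force: 20.0
[-5.70e-02  3.06e-01 -1.84e-01 -1.00e-03 -1.08e+00 -3.80e-01] [ 0.5007 -0.1832  0.0936] [-1.6864e+00  2.6502e+00  8.0000e-04] [-3.   1.4 -0. ]
```

```bash
python3 -m handwheel '[[0,0,0,0,0.15],[0,0,0,0,0.15],[0,0,0,0,0],[0,0,0,0,0],[0,0,0,0,0],[0.003,-0.0015,0.01,0,0],[0.007,-0.003,0.02,0,0],[0.011,-0.005,0.029,0,0],[0.011,-0.005,0.029,0,0],[0.011,-0.005,0.029,0,0.15],[0.011,-0.005,0.029,0,0.15],[0.011,-0.005,0.029,0,0],[0.011,-0.005,0.029,0,0],[0.011,-0.005,0.029,0,0],[0.016,-0.007,0.038,0,0],[0.022,-0.01,0.047,0,0],[0.028,-0.013,0.054,0,0],[0.028,-0.013,0.054,0,0],[0.028,-0.013,0.054,0,0.15],[0.028,-0.013,0.054,0,0.15]]' 20; python3 look.py w6
```

```text
time_s: 7.5
eef_pos: [0.5293, -0.1966, 0.1471]
ee_rot: [-1.687, 2.65, -0.001]
ft_force: [-0.2, -0.0, 0.1]
gripper_width: 0.0131
finger_force: 0.0
[-0.079  0.322 -0.017  0.    -1.232 -0.359] [ 0.5293 -0.1966  0.1471] [-1.6867e+00  2.6497e+00 -1.1000e-03] [-0.2 -0.   0.1]
```

View pics/w6.png

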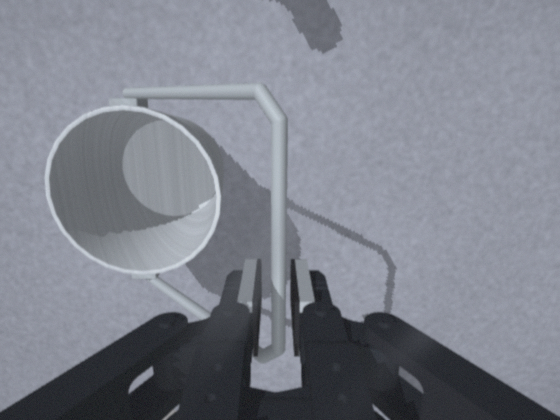

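The bail stands at about 45°, with the bar (col 279) centred between the fingers and the pail level. I'll continue the swing.

```bash
python3 -m handwheel '[[0,0,0,0,0],[0,0,0,0,0],[0,0,0,0,0],[0.007,-0.003,0.007,0,0],[0.015,-0.007,0.013,0,0],[0.023,-0.0105,0.019,0,0],[0.023,-0.0105,0.019,0,0],[0.023,-0.0105,0.019,0,0.15],[0.023,-0.0105,0.019,0,0.15],[0.023,-0.0105,0.019,0,0],[0.023,-0.0105,0.019,0,0],[0.023,-0.0105,0.019,0,0],[0.031,-0.014,0.024,0,0],[0.04,-0.018,0.028,0,0],[0.049,-0.0225,0.031,0,0],[0.049,-0.0225,0.031,0,0],[0.049,-0.0225,0.031,0,0.15],[0.049,-0.0225,0.031,0,0.15]]' 20; python3 look.py w7; python3 -m handwheel '[[0,0,0,0,0],[0,0,0,0,0],[0,0,0,0,0],[0.009,-0.004,0.002,0,0],[0.019,-0.009,0.004,0,0],[0.028,-0.013,0.004,0,0],[0.028,-0.013,0.004,0,0],[0.028,-0.013,0.004,0,0.15],[0.028,-0.013,0.004,0,0.15],[0.028,-0.013,0.004,0,0.15]]' 20;python3 look.py w8
```

```text
time_s: 9.05
eef_pos: [0.5776, -0.2188, 0.1779]
ee_rot: [1.687, -2.65, -0.001]
ft_force: [-0.6, 0.7, -0.3]
gripper_width: 0.0127
finger_force: 0.0
[-0.11   0.408  0.192 -0.    -1.355 -0.327] [ 0.5776 -0.2188  0.1779] [ 1.6868e+00 -2.6500e+00 -6.0000e-04] [-0.6  0.7 -0.3]
time_s: 9.93
eef_pos: [0.6056, -0.2318, 0.1824]
ee_rot: [-1.687, 2.65, 0.0]
ft_force: [-0.2, -0.6, 0.2]
gripper_width: 0.013
finger_force: 0.0
[-0.125  0.468  0.296 -0.    -1.399 -0.312] [ 0.6056 -0.2318  0.1824] [-1.6872e+00  2.6500e+00  2.0000e-04] [-0.2 -0.6  0.2]
```

View pics/w8.png

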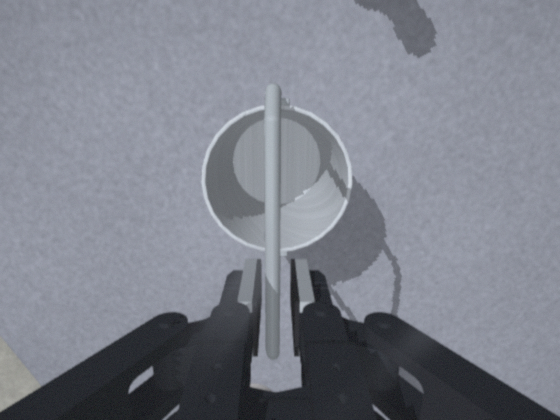

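```bash
python3 - <<'E'
from h import *;import pickle
s,p=pickle.load(open("w8.pkl","rb"));print(p["cx"],p["cy"])
e=np.array([.908,-.419,0]);f=np.array([.419,.908,0]);P=np.array(s["eef_pos"])
for n,uv,z in(("rimL",(203,178),.085),("rimR",(351,178),.085),("rimT",(277,105),.085),("rimB",(277,250),.085),("bar far",(273,90),.195),("bar mid",(272,200),.195),("bar near",(272,340),.195)):
    X=atz(p,uv,z,s);print(n,X.round(4),"e,f from TCP",((X-P)@e).round(4),((X-P)@f).round(4))
E
```

```text
275.4984144701008 209.18422720402964
rimL [ 0.6424 -0.2758  0.085 ] e,f from TCP 0.0519 -0.0246
rimR [ 0.5512 -0.2333  0.085 ] e,f from TCP -0.0487 -0.0242
rimT [ 0.5767 -0.2978  0.085 ] e,f from TCP 0.0014 -0.0721
rimB [ 0.6192 -0.2064  0.085 ] e,f from TCP 0.0017 0.0288
bar far [ 0.5753 -0.3052  0.195 ] e,f from TCP 0.0032 -0.0793
bar mid [ 0.5922 -0.27    0.195 ] e,f from TCP 0.0038 -0.0403
bar near [ 0.6185 -0.2139  0.195 ] e,f from TCP 0.0043 0.0216
```

```bash
python3 -m handwheel '[[0.0025,-0.001,0.0025,0,0.15],[0.0025,-0.001,0.0025,0,0],[0.0025,-0.001,0.0025,0,0],[0.0025,-0.001,0.0025,0,0],[0.0025,-0.001,0.0025,0,0],[0.0025,-0.001,0.0025,0,0],[0.0025,-0.001,0.006,0,0],[0.0025,-0.001,0.012,0,0],[0.0025,-0.001,0.02,0,0],[0.0025,-0.001,0.03,0,0],[0.0025,-0.001,0.03,0,0],[0.0025,-0.001,0.03,0,0]]' 110; python3 look.py w9
```

```text
time_s: 10.98
eef_pos: [0.609, -0.2331, 0.2132]
ee_rot: [-1.686, 2.649, -0.002]
ft_force: [0.6, -0.2, -5.9]
gripper_width: 0.0019
finger_force: 89.4
[-0.126  0.466  0.37  -0.    -1.474 -0.311] [ 0.609  -0.2331  0.2132] [-1.6863e+00  2.6489e+00 -1.8000e-03] [ 0.6 -0.2 -5.9]
```

View pics/w9.png

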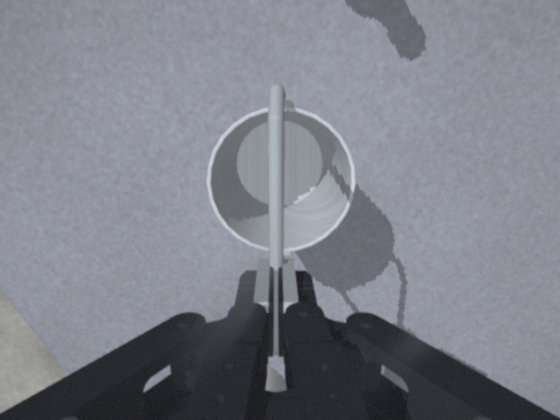

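Pail hangs by the bail, level in the grip, weight 5.9 N. I'll carry it to a staging point before the hook.

```bash
python3 -m handwheel '[[-0.005,0.004,0.01,0.01,0],[-0.012,0.012,0.025,0.03,0],[-0.022,0.025,0.04,0.05,0],[-0.033,0.043,0.055,0.07,0],[-0.045,0.065,0.068,0.1,0],[-0.057,0.09,0.078,0.13,0],[-0.07,0.118,0.083,0.16,0],[-0.083,0.147,0.083,0.19,0],[-0.096,0.177,0.083,0.22,0],[-0.108,0.207,0.083,0.25,0],[-0.118,0.237,0.083,0.28,0],[-0.127,0.267,0.083,0.31,0],[-0.134,0.297,0.083,0.33,0],[-0.14,0.327,0.083,0.35,0],[-0.144,0.356,0.083,0.37,0],[-0.147,0.383,0.083,0.38,0],[-0.148,0.408,0.083,0.39,0],[-0.148,0.43,0.083,0.4,0],[-0.148,0.448,0.083,0.4,0],[-0.148,0.46,0.083,0.4,0]]'; python3 -m handwheel '[[0,0.007,0,0,0],[0,0.011,0,0,0],[0,0.013,0,0,0],[0,0.013,0,0,0],[0,0.013,0,0,0],[0,0.013,0,0,0]]'; python3 look.py w10 stand keeper pail bail; python3 look.py w10b
```

```text
time_s: 12.7
eef_pos: [0.4597, 0.2287, 0.2956]
ee_rot: [-2.182, 2.26, 0.001]
ft_force: [0.6, -0.3, -5.9]
gripper_width: 0.0021
finger_force: 89.4
time_s: 13.2
eef_pos: [0.4606, 0.2392, 0.2955]
ee_rot: [-2.179, 2.263, -0.0]
ft_force: [-0.1, 0.0, -6.5]
gripper_width: 0.002
finger_force: 89.3
[ 0.781  0.183  0.176  0.    -1.564 -0.819] [0.4606 0.2392 0.2955] [-2.1790e+00  2.2631e+00 -4.0000e-04] [-0.1  0.  -6.5]
stand 0.55 [ 72. 174. 143. 143.]
keeper 0.88 [ 41. 220.  39.  20.]
pail 0.68 [284. 220. 150. 274.]
bail 0.8 [277. 219.  23. 271.]
[ 0.782  0.183  0.176  0.    -1.564 -0.819] [0.4605 0.2397 0.2954] [-2.1795  2.2625 -0.    ] [-0.2  0.4 -5. ]
```

View pics/w10.png

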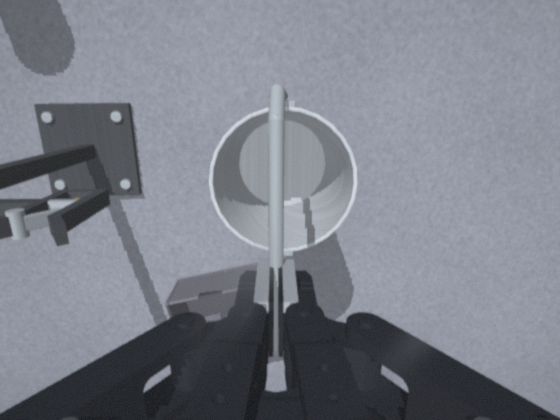

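The view shows the pail hanging level at (284,180), the stand plate corners at (36,104), (130,103), (143,197), and the hook's tip prong from (107,193) to (60,238) with keeper parts at (62,204) and (15,225).

```bash
cat > st.py <<'E'
from h import *;import pickle,sys
s,p=pickle.load(open("w10.pkl","rb"))
for z in(.006,.01):
    C=[atz(p,c,z,s) for c in((36,104),(130,103),(143,197))];print(z,np.round(C,4).tolist(),[np.linalg.norm(C[i]-C[i+1]).round(4) for i in(0,1)])
    ctr=(C[0]+C[2])/2
    a=C[0]-C[1];b=C[1]-C[2];print("centre",ctr.round(4),"yaw",np.degrees(np.arctan2(a[1],a[0])),np.degrees(np.arctan2(b[1],b[0])))
for z in (.25,.27,.286):print(z,"tip end",[atz(p,c,z,s).round(4).tolist() for c in((50,219),(66,214),(54,244),(69,238),(15,225))])
print("tool y yaw",np.degrees(2*np.arctan2(s["ee_rot"][1],s["ee_rot"][0]))-90)
cv2.imwrite("pics/c10.png",cv2.resize(p["color"][80:270,0:160,::-1],None,fx=4,fy=4,interpolation=2)[:600*2])
E
python3 st.py; python3 -c "
import cv2;a=cv2.imread('pics/c10.png');cv2.imwrite('pics/c10.png',cv2.resize(a,(505,600)))"
```

```text
0.006 [[0.7364, 0.1588, 0.006], [0.6278, 0.1617, 0.006], [0.6294, 0.2741, 0.006]] [np.float64(0.1086), np.float64(0.1124)]
centre [0.6829 0.2164 0.006 ] yaw -1.5523933146746633 -90.82368380333862
0.01 [[0.7338, 0.1588, 0.01], [0.6263, 0.1617, 0.01], [0.6279, 0.273, 0.01]] [np.float64(0.1076), np.float64(0.1113)]
centre [0.6808 0.2159 0.01  ] yaw -1.5523933146746838 -90.82368380333862
0.25 tip end [[0.5865, 0.2207, 0.25], [0.5771, 0.2182, 0.25], [0.5877, 0.2356, 0.25], [0.5784, 0.2323, 0.25], [0.6067, 0.2235, 0.25]]
0.27 tip end [[0.573, 0.2144, 0.27], [0.5646, 0.2121, 0.27], [0.574, 0.2276, 0.27], [0.5658, 0.2247, 0.27], [0.591, 0.2168, 0.27]]
0.286 tip end [[0.5622, 0.2093, 0.286], [0.5545, 0.2072, 0.286], [0.5631, 0.2213, 0.286], [0.5556, 0.2186, 0.286], [0.5785, 0.2115, 0.286]]
tool y yaw 177.83187178938516
```

View pics/c10.png

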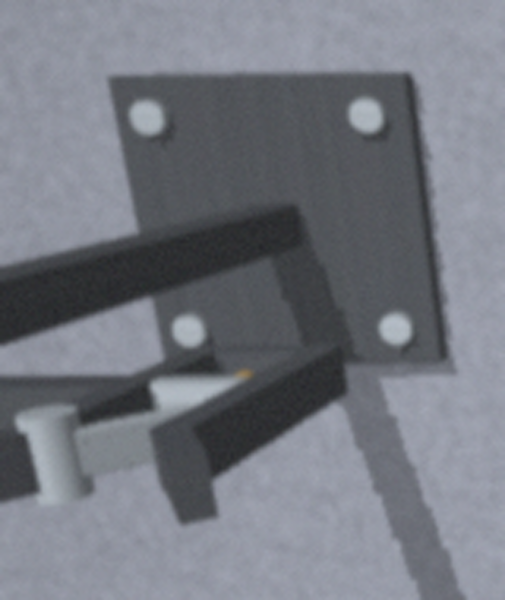

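```bash
python3 -m handwheel '[[0.004,0,0.001,0.01,0],[0.012,0,0.002,0.015,0],[0.022,0,0.002,0.015,0],[0.034,0,0.002,0.015,0],[0.046,0,0.002,0.015,0],[0.058,0,0.002,0.015,0],[0.07,0,0.002,0.015,0],[0.08,0,0.002,0.015,0],[0.088,0,0.002,0.015,0],[0.093,0,0.002,0.015,0],[0.096,0,0.002,0.015,0],[0.096,0,0.002,0.015,0],[0.096,0,0.002,0.015,0],[0.096,0,0.002,0.015,0],[0.096,0,0.002,0.015,0]]'; python3 look.py w11 keeper bail
```

```text
time_s: 14.75
eef_pos: [0.5561, 0.2401, 0.2977]
ee_rot: [-2.197, 2.245, 0.0]
ft_force: [0.1, 0.9, -5.3]
gripper_width: 0.0023
finger_force: 89.4
[ 0.665  0.364  0.427 -0.    -1.633 -0.687] [0.5561 0.2401 0.2977] [-2.197   2.2449  0.    ] [ 0.1  0.9 -5.3]
keeper 0.77 [228. 209.  24.  21.]
```

View pics/w11.png

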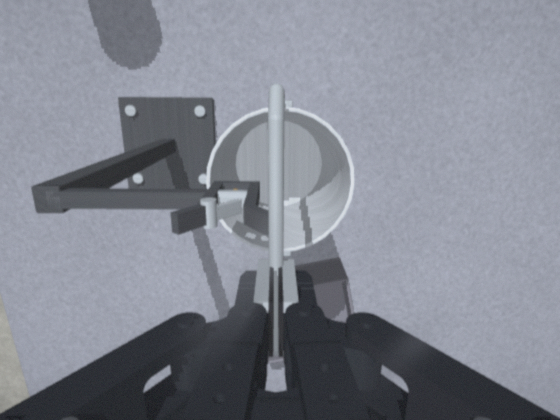

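The view shows the hook near the bar: hinge pin at about (210,212), flap running right to about (243,200), post-side prong end at (180,222), and the tip prong running from (252,190) to (270,240) below the bar (col 277). I've used my picture views, so I'll take finer measurements numerically.

```bash
python3 - <<'E'
from h import *;import pickle
s,p=pickle.load(open("w11.pkl","rb"));g=cv2.cvtColor(p["color"],cv2.COLOR_RGB2GRAY)
print("    cols 168..")
for r in range(178,252,2):print(r,"".join(" .:-=+*#%@"[min(9,int(v)//22)] for v in g[r,168:290]))
P=np.array(s["eef_pos"])
for uv in((210.5,203),(210.5,225)):
  print(uv,(atz(p,uv,.2685,s)-P).round(4))
print("bar",[(atz(p,(277,r),.3075,s)-P).round(4).tolist() for r in(120,250)])
E
```

```text
cols 168..
178 ===------------------=========*%%%%%%@@@@%*++++++++++=++++++++++=++++++*############################*#%%%%%%%%%##**+*#####
180 ====--------------:--=========+#%%%%%@@@@%*++=========================++********************###########%%%%%%%%###*+*#####
182 ====------------------=========+#%%%%%@@@%*+==----------------------=---==========---====--=*#######*#%%%%%%%%%##**+*#####
184 ====------------------============++++%@@%*=------------=========================----------=*#######*#%%%%%%%%%##**+*#####
186 ======----------------==============-=#@@%+----------::--========================----------=*#########%%%%%%%%%##**+*#####
188 --===---------------------=---=----=-=+##+----------:::--=========++============-----------=*#######*#%%%%%%%%%###*+*#####
190 -------------------------------------------------=+****************#**********+=----------:=*#######*#%%%%%%%%%##***######
192 --=------=-----=-----=------------=--------------+#%%%%%%%%%%%%%%%%%%%%%%%%%%%#+----------:=*#########%%%%%%%%%##***######
194 ====================================-----------::=#%@@@@@@@@@@@@@@@@@
[... 3046 characters left out ...]
############****+++++++++++++++++*##%%%%%%%###***#%%%%%
244 ###########################*++++++++++++++#######################%#################******+++++++++++*###%%%%%%###***%%%%%%
246 #############################+++++++++++++*#############################################*******+++++**##%%%%%%###***#%%%%%
248 #############################*++++++++++++*###################################################*******###%%%%%%###**#%%@@@@
250 ##############################++++++++++++++*##########################################################%%%%%%%###**#%@@@@@
(210.5, 203) [ 0.0339 -0.0285 -0.0292]
(210.5, 225) [ 0.0347 -0.017  -0.0292]
bar [[0.0002, -0.0703, 0.0098], [0.0012, -0.0198, 0.0098]]
```

```bash
python3 - <<'E'
from h import *;import pickle
A=pickle.load(open("w10.pkl","rb"));B=pickle.load(open("w11.pkl","rb"))
g=cv2.cvtColor(A[1]["color"],cv2.COLOR_RGB2GRAY)
for r in range(204,244,2):print(r,"".join(" .:-=+*#%@"[min(9,int(v)//22)] for v in g[r,0:90]))
for a,b in(((18,224),(209.5,214)),((16.5,210),(209.5,202))):
  ra=ray(A[1],a,A[0]);rb=ray(B[1],b,B[0]);X=tri([ra,rb]);print(X.round(4),[np.linalg.norm(np.cross(X-o,d)).round(4) for o,d in(ra,rb)])
# plate in w11: find corners via proj of model
for th in(-.02,):
  for sx in(.577,.5826):
    e=np.array([np.cos(th),np.sin(th),0]);f=np.array([-e[1],e[0],0]);S=np.array([sx,.2175,0])
    pts=[S+e*(.105+i*.055)+f*j*.055+[0,0,.008] for i,j in((1,-1),(-1,-1),(-1,1),(1,1))]
    print(sx,proj(B[1],pts,B[0]).round(0).tolist(),proj(A[1],pts,A[0]).round(0).tolist())
g=cv2.cvtColor(B[1]["color"],cv2.COLOR_RGB2GRAY)
for r in (100,120,140):print(r,g[r,108:226:2].tolist())
for c in (140,170,190,200):print(c,g[86:112,c].tolist())
E
```

```text
204 ---------------------------------------::::::::-+#%%%%%%%%%%%%%%%%%##*+=-------:::::::::::
206 -----------=-------=-------------::::::.::::::::=*#%%%%%%%%%%%%%#*+=--------::::::::::::::
208 --------======+++++++++==---::::::::::::::::::::-+*#########**+=--------::::::::::::::::::
210 ----==+++************++=-::::::::..:::::::---===++*******+==--------::::::::::::.:::::.::.
212 ----=*###*##******+++===-::::::::---===++***********++==---------:::::::::::.:::::::::::::
214 ----=*#########***+++====--==++****************+++==---------:::::::::::::::::::::::::::.:
216 -----=**##%####****++===+***************+*++**+=-------------:::::::::::::::::::::::::::::
218 --:--::-+##%####***++==++**++****+++**+++**+*+++--------------:::::::::::::::::::::::::-=+
220 ::::::::-+#%#####***++==+++++***++++**+*+*++++*+=--------------:::::::::::::::::::::-=+**#
222 :::-::::-+##%####***++==++**++***++*+*+***++++++=---------------::::::::::::::::-=++****##
224 :::::::::-+#%%###***+++==+++**+*+***++*+++*++++++=---------------::::::::.:::-=+**********
226 :::::::::-+#######***+++=++++++*++*+++++++++++**+=-
[... 1746 characters left out ...]
, 93, 91, 92, 89, 93, 98, 92, 94, 93, 90, 92, 90, 91, 94, 90, 85, 81, 76, 77, 75, 74, 68, 65, 55, 62, 91, 95, 88, 93, 89, 94, 95, 90, 95, 92, 93, 92, 95, 94, 90, 91, 91, 96, 89, 74, 131, 208, 219, 172, 117]
140 [164, 164, 164, 162, 157, 163, 163, 165, 163, 153, 140, 108, 96, 94, 92, 94, 93, 94, 89, 90, 92, 92, 90, 91, 92, 90]
170 [165, 167, 166, 165, 164, 167, 166, 165, 164, 162, 150, 123, 98, 91, 90, 89, 91, 90, 94, 90, 91, 93, 89, 92, 92, 91]
190 [160, 161, 164, 167, 169, 167, 167, 162, 163, 160, 154, 130, 102, 96, 91, 93, 93, 92, 91, 89, 90, 90, 92, 94, 89, 95]
200 [167, 166, 166, 163, 162, 161, 159, 161, 159, 158, 151, 134, 104, 97, 94, 92, 93, 90, 103, 138, 176, 190, 196, 196, 192, 190]
```

```bash
python3 - <<'E'
from h import *;import pickle
B=pickle.load(open("w11.pkl","rb"))
g=cv2.cvtColor(B[1]["color"],cv2.COLOR_RGB2GRAY)
for r in list(range(136,152,2))+list(range(176,218,2)):
    a,b=(120,190) if r<160 else (26,96)
    print(r,a,"".join(" .:-=+*#%@"[min(9,int(v)//16)] for v in g[r,a:b]))
th=-.02
e=np.array([np.cos(th),np.sin(th),0]);f=np.array([-e[1],e[0],0])
for sx in(.577,.580,.583):
    S=np.array([sx,.2172,0]);q=lambda x,y,z:proj(B[1],S+e*x+f*y+[0,0,z],B[0])[0].round(0).tolist()
    print(sx,"postbase",[q(.105+i*.008,j*.008,.008) for i,j in((-1,-1),(-1,1),(1,-1))],"posttop",[[q(.105+i*.008,j*.008,z) for i,j in((-1,-1),(-1,1),(1,-1),(1,1))] for z in(.239,.25,.255)],"pin",q(.008,0,.2685),"flaptip",q(-.007,0,.2586),"mouth",[q(-.018,j*.005,.286) for j in(-1,1)],[q(.021,j*.005,.286) for j in(-1,1)])
E
```

```text
136 120 @@#*++++++++++++++++++++++++++++++++++++++++++++++++++++++++++++++++++
138 120 @@%*+++++++++++++++++++++++++++*++++++++++++++++++++++++++++++++++++++
140 120 @@@*++++++++++++*++++++++++++++++++++++============----+++++++++++++++
142 120 @@@#*+++++++++*++++++++++++++++++=============-----:---==+++++++++++++
144 120 @@@%*++++*+++++**++++++++++++============----------:----=++++++++++*++
146 120 @@@%*+++++++++++++++++==============----------:---------==++++++++++*+
148 120 @@@@***+++++++++++===============---:-:-----:-:---:-----==++++++++++*+
150 120 @@@@#++++++++==============-------::-:---:-----:------:-===+++++++++++
176 26 @@@@@@@@@@@@@@@@@@@@@@@@@@@@@@@%##*++=====================------:--:--
178 26 @@@@@@@@@@@@@@@@@@@@@@@@@@%#*++======================-----------------
180 26 @@@@@@@@@@@@@@@@@@@%%##*++======================----------------------
182 26 @@@@@@@@@@@@@@@%#*++=======================----------------------:---:
184 26 @@@@@@@@@%#**++========================-------:-----------------:-----
186 26 @@@@@%#*++++++++++++++++++++++++==-----:---:-----------------------:--

[... 1587 characters left out ...]
], [162.0, 139.0]] posttop [[[67.0, 184.0], [72.0, 211.0], [40.0, 184.0], [45.0, 211.0]], [[56.0, 189.0], [62.0, 217.0], [27.0, 189.0], [33.0, 217.0]], [[51.0, 191.0], [56.0, 220.0], [21.0, 191.0], [27.0, 220.0]]] pin [215.0, 213.0] flaptip [247.0, 208.0] mouth [[266.0, 215.0], [266.0, 236.0]] [[180.0, 215.0], [181.0, 236.0]]
0.583 postbase [[173.0, 139.0], [174.0, 152.0], [159.0, 139.0]] posttop [[[62.0, 184.0], [67.0, 211.0], [34.0, 184.0], [40.0, 211.0]], [[51.0, 189.0], [56.0, 217.0], [21.0, 189.0], [27.0, 217.0]], [[45.0, 191.0], [51.0, 220.0], [15.0, 191.0], [21.0, 220.0]]] pin [209.0, 214.0] flaptip [241.0, 208.0] mouth [[260.0, 215.0], [260.0, 236.0]] [[173.0, 215.0], [175.0, 236.0]]
```

```bash
python3 -m handwheel '[[0.004,0,0,0,0],[0.01,0,0,0,0],[0.017,0,0,0,0],[0.023,0,0,0,0],[0.026,0,0,0,0],[0.026,0,0,0,0],[0.026,0,0,0,0],[0.026,0,-0.004,0,0],[0.026,0,-0.01,0,0],[0.026,0,-0.016,0,0],[0.026,0,-0.02,0,0],[0.026,0,-0.02,0,0],[0.026,0,-0.02,0,0],[0.026,0,-0.02,0,0]]'; python3 look.py w12 keeper
```

```text
time_s: 16.07
eef_pos: [0.5826, 0.24, 0.2776]
ee_rot: [-2.197, 2.245, -0.001]
ft_force: [0.7, -0.6, -5.9]
gripper_width: 0.0025
finger_force: 89.5
[ 0.638  0.415  0.453  0.    -1.608 -0.66 ] [0.5826 0.24   0.2776] [-2.1967e+00  2.2454e+00 -5.0000e-04] [ 0.7 -0.6 -5.9]
keeper 0.46 [288. 219.   5.  13.]
```

```bash
python3 - <<'E'
from h import *;import pickle
B=pickle.load(open("w12.pkl","rb"))
g=cv2.cvtColor(B[1]["color"],cv2.COLOR_RGB2GRAY)
for r in range(180,256,2):print(r,"".join(" .:-=+*#%@"[min(9,int(v)//22)] for v in g[r,215:335]))
th=-.02
e=np.array([np.cos(th),np.sin(th),0]);f=np.array([-e[1],e[0],0])
for sx in(.580,.583,.586):
    S=np.array([sx,.2172,0]);q=lambda x,y,z:proj(B[1],S+e*x+f*y+[0,0,z],B[0])[0].round(0).tolist()
    print(sx,"pin",q(.008,0,.2685),"mouth",[q(-.018,j*.005,.286) for j in(-1,1)],[q(.021,j*.005,.286) for j in(-1,1)],"throat top",[q(x,j*.005,.27) for x in(-.007,.01) for j in(-1,1)])
E
```

```text
180 ++++++++++++++++++++++++*##############################%%%%@%%%%%##**#################################**+++++++++++***##
182 +++++++++++++++++++++++++*#############################%%%%@@%%%%##***###############################**+++++++++****####
184 ++++++++++++++++++++++++++*############################%%%%%%%%%%##**###############################**+++++++*+*########
186 +++++++++++++++++++++++++++**##########################%%%%@%%%%%##*+*#############################*+++++++**###########
188 +++++++++++++++++++++++++++++*########*+========++==+*#%%%%@%%%%%##*+++++++++++++++++++++*#######**++++++***############
190 ++++++++++++++++++++++++++++++**#####*+=---------====*#%%%%@%%%%%#**+==========---------=+######**+++**#################
192 ++++++++++++++++++++++++++++++++*####*=------------==*#%%%%@@%%%%##*+===========---------=*##***+****#%%%%%%%%##########
194 ++++++++++++++++++++++++++++++++++*#*+=-------------=*#%%%%@%%%%%##*+===========--------==+*****##%#%%%%%%%#############
196 ++=++++++++++++++++++++=+++++++++++++=--------------=*#%%%%@%%%%%#**+===========--------===+*#%%
[... 3467 characters left out ...]
###**+*#%%%%#*++++++++++++++++++++++++++++++++++++===++++
254 *+++++++++++++####################################**+*##%%%%%%%###**+**%%%%**+++++++++++++++++++++++++++++++++++++++++++
0.58 pin [267.0, 227.0] mouth [[332.0, 230.0], [331.0, 253.0]] [[233.0, 230.0], [234.0, 253.0]] throat top [[301.0, 217.0], [301.0, 238.0], [262.0, 217.0], [263.0, 238.0]]
0.583 pin [260.0, 227.0] mouth [[324.0, 230.0], [323.0, 253.0]] [[226.0, 230.0], [227.0, 253.0]] throat top [[294.0, 217.0], [294.0, 238.0], [256.0, 217.0], [256.0, 238.0]]
0.586 pin [254.0, 227.0] mouth [[317.0, 230.0], [316.0, 253.0]] [[218.0, 230.0], [219.0, 253.0]] throat top [[287.0, 217.0], [287.0, 238.0], [249.0, 217.0], [249.0, 238.0]]
```

The hook walls now sit symmetrically about the bar (pin at col 262, throat wall at col 295), so x agrees within about 1 mm. I'll lower the bar.

```bash
python3 -m handwheel '[[0,0,-0.004,0,0],[0,0,-0.009,0,0],[0,0,-0.014,0,0],[0,0,-0.018,0,0],[0,0,-0.02,0,0],[0,0,-0.02,0,0],[0,0,-0.02,0,0]]'; python3 -m handwheel '[[0,0,-0.002,0,0],[0,0,-0.004,0,0],[0,0,-0.006,0,0],[0,0,-0.006,0,0],[0,0,-0.006,0,0]]';  python3 -m handwheel '[[0,0,-0.002,0,0],[0,0,-0.004,0,0],[0,0,-0.004,0,0]]'
```

```text
time_s: 16.75
eef_pos: [0.5821, 0.24, 0.2591]
ee_rot: [-2.196, 2.244, -0.001]
ft_force: [-4.8, -0.0, 3.4]
gripper_width: 0.0016
finger_force: 90.3
time_s: 17.17
eef_pos: [0.5814, 0.2399, 0.2533]
ee_rot: [-2.197, 2.245, 0.0]
ft_force: [-7.9, 0.3, 3.8]
gripper_width: 0.0019
finger_force: 91.0
time_s: 17.42
eef_pos: [0.581, 0.2399, 0.2476]
ee_rot: [2.196, -2.244, -0.002]
ft_force: [-5.9, 0.3, 0.5]
gripper_width: 0.0022
finger_force: 90.7
```

```bash
python3 -m handwheel '[[0,0,-0.001,0,0],[0,0,-0.002,0,0],[0,0,-0.003,0,0],[0,0,-0.003,0,0]]'; python3 -m handwheel '[[0,0,-0.001,0,0],[0,0,-0.002,0,0],[0,0,-0.003,0,0],[0,0,-0.003,0,0]]';  python3 -m handwheel '[[0,0,-0.001,0,0],[0,0,-0.002,0,0],[0,0,-0.002,0,0]]'
```

```text
time_s: 17.75
eef_pos: [0.581, 0.2399, 0.244]
ee_rot: [2.196, -2.244, -0.002]
ft_force: [-5.2, 1.1, -2.6]
gripper_width: 0.0017
finger_force: 90.6
time_s: 18.08
eef_pos: [0.5814, 0.24, 0.2399]
ee_rot: [2.195, -2.244, -0.003]
ft_force: [0.7, 0.2, -6.8]
gripper_width: 0.0021
finger_force: 89.8
time_s: 18.33
eef_pos: [0.5827, 0.2399, 0.239]
ee_rot: [2.197, -2.246, 0.0]
ft_force: [0.8, 0.4, -6.4]
gripper_width: 0.0015
finger_force: 89.6
```

```bash
for i in 1; do python3 -m handwheel '[[0,0,-0.001,0,0],[0,0,-0.002,0,0],[0,0,-0.002,0,0]]'; python3 -m handwheel '[[0,0,-0.001,0,0],[0,0,-0.002,0,0],[0,0,-0.002,0,0]]';python3 -m handwheel '[[0,0,-0.001,0,0],[0,0,-0.001,0,0]]'; done | egrep 'eef|ft'
```

```text
eef_pos: [0.5827, 0.24, 0.2376]
ft_force: [0.4, 0.4, -3.4]
eef_pos: [0.5829, 0.2401, 0.237]
ft_force: [-2.9, 0.2, 4.5]
eef_pos: [0.5829, 0.2401, 0.2367]
ft_force: [-3.6, 0.7, 8.6]
```

```bash
python3 -m handwheel '[[0,0,-0.001,0,0],[0,0,-0.001,0,0],[0,0,-0.001,0,0]]' | egrep 'eef|ft'; python3 look.py w13 keeper
```

```text
eef_pos: [0.583, 0.2401, 0.2366]
ft_force: [-4.8, 0.6, 10.5]
[ 6.390e-01  4.140e-01  3.490e-01  1.000e-03 -1.501e+00 -6.610e-01] [0.583  0.2401 0.2366] [-2.1945  2.2422 -0.0031] [-4.8  0.6 10.5]
keeper 0.58 [281. 260.  33.  34.]
keeper 0.48 [182. 204. 364. 210.]
```

```bash
python3 -m handwheel '[[0,0,-0.0007,0,0],[0,0,-0.0007,0,0],[0,0,-0.0007,0,0],[0,0,-0.0007,0,0]]' | egrep 'eef|ft'; python3 -m handwheel '[[0,0,0,0,0],[0,0,0,0,0],[0,0,0,0,0]]' | egrep 'eef|ft'; python3 - <<'E'
from h import *;import pickle
B=pickle.load(open("w13.pkl","rb"))
g=cv2.cvtColor(B[1]["color"],cv2.COLOR_RGB2GRAY)
for r in range(200,310,3):print(r,"".join(" .:-=+*#%@"[min(9,int(v)//22)] for v in g[r,225:335]))
E
```

```text
eef_pos: [0.5831, 0.2401, 0.2365]
ft_force: [-6.7, 1.3, 11.6]
eef_pos: [0.5831, 0.2401, 0.2364]
ft_force: [-6.0, -0.4, 12.7]
200 *******#############**#************#****#***#%%%%@@@%%%##**#%%%%%%%%@%@@%%%%******%%%%%%%%%%%%%%%%%%%%%%%%%%%%
203 ******################%##%%%%%%%%%%%%%%%%%%##%%%%@@@%%%###*#%@%%%%%%%%%%%%%%*++++*%%%%%%%%%%%%%%%%%%%%%%%%%%%%
206 **#####################%%%%%%%%%%%%%%%%%%%%##%%%%@@@%%%##**#%@@@@@@@%%%%%%%%*++++*###%%%%%%%%%%%%%%%%%%%%%%%%%
209 *#######################*+==+=+====++==+++++##%%%@@%%%%##**+++++++++++++++++++==+===++*%%%%%%%%%%%%%%%%%%%%%%%
212 #####################%##+------------======+##%%%%@@%%%##**+=============+=============*%%%%%%%%%%%%%%%%%%%%%%
215 #######################+=-------------=====+##%%%@%%%%%##**============++===============*%%%%%%%%%%%%%%%%%%%%%
218 @#####################*=--------=-==---====+*#%%%%@%%%%##**============++==============-=*%%%%%%%%%%%%%%%%%%@@
221 @@@%%############%#%##+---------=-==----===+*#%%%%%%%%%##*++==========================-=-=*%%%%%%%%%%%%%%@@@@@
224 ===+==================-------=-=-====+++++++##%%%%@
[... 2579 characters left out ...]
==--------
293 -----=-==--------------------+*************+-:::=***+-:::-+#############+-..:::::::::....:-----------------=--
296 -=-=--===++=----------------=*#***#########+-:::=***+-:::-+#############*-:::::::::::::::::---------=======---
299 =--===++++=-----------------=**###########*+-:::=***+-::::+#############*=:::::::::::::::::-=++==---=+++++++==
302 =+++++++++------------------=++**##%%%%%%%#+-:::=***+=:::-*%%%%%%%%%##*+=-:::::::::::::::::-=+++=---=+++++++++
305 ++++++++=----------------------:::--=*#%%@%*-:::=***+-:::-*%@@%#*=-:::::::::::::::::::::::::-=++=----=++++++++
308 +++++=------------------------:::::::::-=**+-:::=***+=:::-*%%*-:::::::::::::::::::::::::::::::::-----=++++++++
```

The keeper flap lies shut across the bar (rows 248–270). A bit more press, then release.

```bash
python3 -m handwheel '[[0,0,-0.0004,0,0],[0,0,-0.0004,0,0],[0,0,-0.0004,0,0],[0,0,-0.0004,0,0],[0,0,-0.0004,0,0]]' | egrep 'eef|ft'; python3 -m handwheel '[[0,0,0.001,0,0],[0,0,0.0025,0,0],[0,0,0.0025,0,0]]' | egrep 'eef|ft'
```

```text
eef_pos: [0.5831, 0.2401, 0.2363]
ft_force: [-6.2, 1.1, 13.0]
eef_pos: [0.583, 0.2401, 0.2369]
ft_force: [-3.3, 0.2, 7.0]
```

```bash
python3 -m handwheel '[[0,0,0.001,0,0.05],[0,0,0.001,0,0.1],[0,0,0.001,0,0.15],[0,0,0.001,0,0.2],[0,0,0.001,0,0.25],[0,0,0.001,0,0.3],[0,0,0.001,0,0.3],[0,0,0.001,0,0.3],[0,0,0.001,0,0.3]]' 20; python3 look.py w14 pail keeper bail
```

```text
time_s: 21.35
eef_pos: [0.5825, 0.24, 0.2356]
ee_rot: [2.197, -2.246, -0.0]
ft_force: [-0.3, 0.0, -0.1]
gripper_width: 0.0256
finger_force: 0.0
[ 0.638  0.417  0.351 -0.    -1.505 -0.66 ] [0.5825 0.24   0.2356] [ 2.1968 -2.2457 -0.    ] [-0.3  0.  -0.1]
pail 0.71 [277. 220. 150. 273.]
keeper 0.68 [282. 261.  32.  32.]
bail 0.64 [274. 218.  17. 271.]
```

```bash
python3 -m handwheel '[[0,0,0.005,0,0.3],[0,0,0.012,0,0.3],[0,0,0.022,0,0.3],[0,0,0.034,0,0.3],[0,0,0.05,0,0.3],[0,0,0.065,0,0.3],[0,0,0.08,0,0.3],[0,0,0.095,0,0.3],[0,0,0.105,0,0.3],[-0.02,0,0.11,0,0.3],[-0.04,0,0.11,0,0.3],[-0.06,0,0.11,0,0.3],[-0.08,0,0.11,0,0.3],[-0.08,0,0.11,0,0.3],[-0.08,0,0.11,0,0.3],[-0.08,0,0.11,0,0.3]]'; python3 look.py w15 pail bail keeper; sleep 0; python3 - <<'E'
from h import *
for n in("scene","top"):
    ps=[ctrl.read_camera(n)]
    for l in("pail","bail","stand","beaker","syrup","napkins"):
        r=ctrl.outline_of(l,ps[0]);print(n,l,[(round(a["score"],2),np.round(a["box"]).tolist()) for a in r[:2]])
    save(ps[0],n+"9.png")
E
```

```text
time_s: 22.88
eef_pos: [0.5028, 0.2401, 0.3465]
ee_rot: [-2.196, 2.245, -0.0]
ft_force: [0.1, -0.5, 0.5]
gripper_width: 0.0258
finger_force: 0.0
[ 0.726  0.269  0.415  0.    -1.716 -0.748] [0.5028 0.2401 0.3465] [-2.1962e+00  2.2447e+00 -4.0000e-04] [ 0.1 -0.5  0.5]
pail 0.76 [196. 175. 101. 171.]
bail 0.85 [175. 173.  54. 164.]
keeper 0.66 [155. 190.  21.  17.]
scene pail [(0.6, [341.0, 263.0, 45.0, 67.0])]
scene bail [(0.55, [345.0, 247.0, 38.0, 35.0])]
scene stand [(0.61, [321.0, 282.0, 67.0, 109.0])]
scene beaker [(0.6, [239.0, 264.0, 28.0, 35.0])]
scene syrup [(0.56, [214.0, 140.0, 22.0, 44.0])]
scene napkins [(0.77, [407.0, 325.0, 60.0, 62.0])]
top pail []
top bail [(0.54, [229.0, 220.0, 13.0, -0.0])]
top stand [(0.98, [226.0, 204.0, 29.0, 44.0])]
top beaker [(0.61, [285.0, 181.0, 24.0, 20.0])]
top syrup [(0.89, [410.0, 258.0, 21.0, 13.0])]
top napkins [(0.31, [226.0, 204.0, 31.0, 45.0]), (0.18, [285.0, 182.0, 23.0, 24.0])]
```

```bash
python3 - <<'E'
from h import *
s=ctrl.get_state();a=ctrl.read_camera("wrist");P=proj(a,[[.5825,.217,.247],[.5825,.217,.137],[.5825,.165,.137],[.5825,.269,.137],[.5305,.217,.137]],s);print(P.round(0).tolist())
c=ctrl.read_camera("scene");t=np.linspace(0,2*np.pi,60);X=np.c_[.5825+.052*np.cos(t),.217+.052*np.sin(t),0*t+.137];F=np.c_[.5825+.042*np.cos(t),.217+.042*np.sin(t),0*t+.052]
q=proj(c,np.vstack([X,F,[[.5825,.217,.25]]]));print("pred box",q.min(0),q.max(0),"mid",(q.min(0)+q.max(0))/2)
import pickle;pickle.dump((a,c),open("m.pkl","wb"))
E
python3 -m handwheel '[[0,0,0.01,0,0.3],[0,0,0.01,0,0.3],[0,0,0.01,0,0.3],[0,0,0,0,0.3],[0,0,0,0,0.3],[0,0,0,0,0.3],[0,0,0,0,0.3],[0,0,0,0,0.3],[0,0,0,0,0.3],[0,0,0,0,0.3],[0,0,0,0,0.3],[0,0,0,0,0.3],[0,0,0,0,0.3],[0,0,0,0,0.3],[0,0,0,0,0.3],[0,0,0,0,0.3],[0,0,0,0,0.3],[0,0,0,0,0.3],[0,0,0,0,0.3],[0,0,0,0,0.3]]' | grep time
python3 - <<'E'
from h import *;import pickle
a,c=pickle.load(open("m.pkl","rb"))
a2=ctrl.read_camera("wrist");c2=ctrl.read_camera("scene")
for n,x,y in(("wrist",a,a2),("scene",c,c2)):
    d=cv2.absdiff(cv2.GaussianBlur(x["color"],(5,5),0),cv2.GaussianBlur(y["color"],(5,5),0)).max(2);print(n,d[:, :250].max() if n=="wrist" else d[220:310,300:370].max(),(d>25).sum())
r=ctrl.outline_of("pail",a2);m=r[0]["region"];v,u=np.nonzero(m);print(r[0]["score"],u.min(),u.max(),v.min(),v.max())
g=cv2.cvtColor(a2["color"],cv2.COLOR_RGB2GRAY)
for r in range(80,270,5):print(r,"".join(" .:-=+*#%@"[min(9,int(k)//22)] for k in g[r,110:270:2]))
E
```

```text
[[162.0, 184.0], [196.0, 158.0], [191.0, 102.0], [200.0, 208.0], [249.0, 156.0]]
pred box [318.44694734 241.40524042] [357.4412647  294.71653729] mid [337.94410602 268.06088886]
time_s: 25.55
wrist 11 0
scene 2 0
0.8 142 248 92 258
80 ################################################################################
85 #*##############################################################################
90 ################################################################################
95 #####################%%#*==================+####################################
100 ===-====--==--=====-*%%#+==========**###***%%*=*################################
105 =-======-=-=======-=%%#*===++====*%@@@@@#**#@@@@%###############################
110 ======----===-=====*%%#+=+%%@@%#*+++++++++++++++++*#%@@#########################
115 -===-=---===---====*%%#+*@@#++++++++++++++***###***#****%@%#####################
120 ========--====-====+%%#*++++++++++++++**########***##*#####%@###################
125 -======-======-=====#%#*=+++++++++++*#######*#####*##*########@%########*#######
130 ==================
[... 1657 characters left out ...]
++++++++++++++++++++
230 ##########################%%*+++++*##+===*#######+++++++++++++++++++++++++++++++
235 ##########################%%#++++++*+==+#########+++++++++++++++++++++++++++++++
240 ##########################%%#++++++===*###########++++++++++++++++++++++++++++++
245 *#########################%%#*+++===+#############++++++++++++++++++++++++++++++
250 ###########################%#*=====+++#############*+++++++++++++++++++++++++===
255 ############################*++==++++++##############+++++++=+++======-=======++
260 #################################++++++############***+=----******---==+==++++++
265 ##################################++++++*#########*++++++++*##***+---++==+++++++
```

```bash
python3 -c "
from cell import ctrl
print(ctrl.job_done())"
```

```text
the job is handed in; nothing more can be done
None
```

The pail hangs upright and still by its bail on the hook, with the keeper shut above the bar. I pressed it down with about 13 N at the wrist (about 19 N on the rest with the pail's weight) and handed the job in at about 26 s, with the beaker and bottle where they were in both outside views and the napkin box unmoved in the one that found it.

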